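Put the glazed lids on their jars

ROBOT

A 6-joint arm with a two-finger parallel gripper is mounted at the origin on the work surface. World frame = base frame: x ahead of the robot, y to its left, z up, the work surface at z = 0. Lengths are in m, angles in degrees, forces in N, time in s.
With the tool pointing down it reaches from about 0.3 to 0.875 m from the base axis. Payload 4.2 kg.
Tool frame: the origin (TCP) lies at the very end of the fingers, on their centre line; the grasp point (between the pads) lies 19 mm behind it; z points along the fingers, y is the line along which they close (so a half turn about z gives the same grasp; the last joint's range is limited). The gripper opens to 85 mm and grips with 20 to 120 N. Pads are 22 mm wide; open, the fingers measure 114 mm over their backs; the gripper's body (76 mm by 85 mm) begins 54 mm behind the grasp point. The pads swing forward as they close: fully open they stand 13 mm farther back than shut.
Start: joints at [63.942, 18.312, 89.639, -0, 72.044, -1.146], TCP at [0.242, 0.522, 0.231] pointing down, gripper open.
Joint ranges: [-177.97, 177.97], [-48.28, 115.42], [12.27, 149.76], [-77.06, 257.06], [2.81, 150.46], [-146.56, 146.56]. Speed limits (degrees/s): [147.25, 147.25, 180, 180, 180, 180].

INTERFACE

Orientations are given as a 3x3 rotation matrix whose columns are the frame's x, y, z axes.
In Python, from cell import observe, grab_frame, finish_job gives the robot as it stands.
- The arm moves only by the shell command python3 -m creep 'ROWS' [FORCE]. ROWS is JSON, a list of rows, each an object with "delta_pos": the shift along the tool's x, y, z scaled (see below), a list of three; "rotation": the turn, a rotation vector about the tool's x, y, z scaled (see below), a list of three; "grip": the opening, from 0 (shut) to 1 (fully open). In form: [{"delta_pos": [tx, ty, tz], "rotation": [ax, ay, az], "grip": grip}, ...]. A call has 1 to 12 rows; each row is the pose to reach, as a shift and turn from the pose commanded when the call began, along the tool's axes at that moment; what a row does not reach only later rows make up. The controller multiplies each number of a shift by 10 cm and each number of a turn by 60 degrees. A row lasts 1/12 s, in which the tool goes at most 41.7 mm and 7.16 degrees, less where a joint would pass 70% of its speed; a pose out of reach is approached as far as the arm can. A call with a number of a shift or a turn outside -1 to 1 is refused whole. A call with a gripper value outside its range is refused whole. The fingers move at their own pace and stop on an object; FORCE is the grip in N (left out, the last holds). Time passes only in rows, so rows that repeat a pose let the fingers close. It gives the time, the measured TCP pose, the force, the opening and the grip force at its end, in the units of the state.
- observe(): the state, without advancing time (a new reading comes with each control period).
- grab_frame(name): name is "side" or "top" or "wrist"; returns a dict with "color" (480x640x3 uint8, blue, green, red), "mtx" (3x3 intrinsics, pixels), "camera_from_world" (4x4, takes a point from world to camera coordinates); the wrist camera has in their place "hand_eye" (4x4, takes a point from camera to tool coordinates, whose origin is the TCP and whose axes are the flange's). Camera axes: x right, y up, looking along -z (the intrinsics and any distortion apply to the point x, -y, -z); pixel columns grow to the right and rows downward; lengths in m; the calibration is good to about 2 mm. A picture is of the moment at which its call begins: read the wrist's pose just before it. There is no depth.
- finish_job(): hands the job in; it is judged then, once.
The state is a dict: "t": time; "joint_positions": joint angles; "qd": joint speeds; "joint_torque": joint torques, N m; "position": TCP position; "ee_rot": TCP orientation; "ft_force": force on the tool from outside, world axes, zero at the start; "ft_torque": the same for the moment, N m; "opening": finger opening in m; "grasp_force": force on a finger pad.
Only numpy, scipy, OpenCV 4.12 (cv2) and the standard library are available. Lean on these libraries where they do the work, as an engineer would, in place of code of your own. Each camera call takes 0.05 s, during which the arm holds its last target. There are 200 camera calls.

TASK

The glazed jars are out of the kiln and must be closed: put each of the four glazed lids on the jar it was made for, the one of the same colour and size, so that it sits level on the rim with its boss inside the mouth. Set the lids down gently rather than dropping them, leave the jars standing where they are on the board, and leave the unglazed lid and the unglazed cup alone.

Things in the scene. Friction and masses are not known exactly. Their poses are not given: they have to be found in the camera images.
- large_blue_jar: Large blue glazed jar: round, open, 96 mm across, 68 mm tall, mouth 76 mm across inside a 10 mm thick flat rim, about 0.65 kg. Stands loose on a fixed plywood board whose top is 18 mm above the table. Origin: centre of its underside, z up; the rim is 68 mm above it.
- large_blue_lid: Large blue glazed lid, lying knob up on the table: disc 96 mm across, cylindrical knob 22 mm in diameter on top, cream boss 58 mm across and 8 mm deep beneath, which enters the jar's mouth with 9 mm to spare all round; about 0.2 kg. Origin: centre of the boss's underside, z up; disc at 8 to 15 mm, knob at 15 to 45 mm. Seated on the rim, its origin is 60 mm above the jar's origin.
- small_blue_jar: Small blue glazed jar: round, open, 66 mm across, 52 mm tall, mouth 50 mm across inside a 8 mm thick flat rim, about 0.4 kg. Stands loose on a fixed plywood board whose top is 18 mm above the table. Origin: centre of its underside, z up; the rim is 52 mm above it.
- small_blue_lid: Small blue glazed lid, lying knob up on the table: disc 72 mm across, cylindrical knob 22 mm in diameter on top, cream boss 32 mm across and 8 mm deep beneath, which enters the jar's mouth with 9 mm to spare all round; about 0.15 kg. Origin: centre of the boss's underside, z up; disc at 8 to 15 mm, knob at 15 to 45 mm. Seated on the rim, its origin is 44 mm above the jar's origin.
- large_green_jar: Large green glazed jar: round, open, 96 mm across, 68 mm tall, mouth 76 mm across inside a 10 mm thick flat rim, about 0.65 kg. Stands loose on a fixed plywood board whose top is 18 mm above the table. Origin: centre of its underside, z up; the rim is 68 mm above it.
- large_green_lid: Large green glazed lid, lying knob up on the table: disc 96 mm across, cylindrical knob 22 mm in diameter on top, cream boss 58 mm across and 8 mm deep beneath, which enters the jar's mouth with 9 mm to spare all round; about 0.2 kg. Origin: centre of the boss's underside, z up; disc at 8 to 15 mm, knob at 15 to 45 mm. Seated on the rim, its origin is 60 mm above the jar's origin.
- small_green_jar: Small green glazed jar: round, open, 66 mm across, 52 mm tall, mouth 50 mm across inside a 8 mm thick flat rim, about 0.4 kg. Stands loose on a fixed plywood board whose top is 18 mm above the table. Origin: centre of its underside, z up; the rim is 52 mm above it.
- small_green_lid: Small green glazed lid, lying knob up on the table: disc 72 mm across, cylindrical knob 22 mm in diameter on top, cream boss 32 mm across and 8 mm deep beneath, which enters the jar's mouth with 9 mm to spare all round; about 0.15 kg. Origin: centre of the boss's underside, z up; disc at 8 to 15 mm, knob at 15 to 45 mm. Seated on the rim, its origin is 44 mm above the jar's origin.
- clay_lid: A spare unglazed lid, bare orange-brown terracotta, same form as the large lids (disc 96 mm across, knob 22 mm in diameter, 45 mm tall in all), lying loose on the table among the others. It is not wanted and stays where it is. Origin: centre of its underside, z up.
- clay_cup: An unglazed terracotta cup, 64 mm across the rim and 65 mm tall, standing empty on the table beside the left (+y) end of the board. It stays where it is. Origin: centre of its underside, z up.
Mind the look-alikes: they are no part of the job. What is shaped like the small_green_lid but pink or yellow is not meant.

How it is judged (in metres and radians):
At the end, for the whole second after the job is handed in: Each glazed lid rests free and still on the jar of its colour and size: level to 0.06 rad, within 12 mm of the jar's axis and 3 mm of seated height. Jars upright, within 4 cm of their start; unglazed lid and cup within 3 cm of theirs (horizontal distance between large_blue_lid and large_blue_jar below 0.012 m and z of large_blue_lid in the frame of large_blue_jar between 0.057 and 0.063 m and angle between each of large_blue_lid, large_blue_jar, small_blue_lid, small_blue_jar, large_green_lid, large_green_jar, small_green_lid, small_green_jar's own z axis and vertical below 0.06 rad and linear speed of each of large_blue_lid, large_blue_jar, small_blue_lid, small_blue_jar, large_green_lid, large_green_jar, small_green_lid, small_green_jar below 0.02 m/s and angular speed of each of large_blue_lid, small_blue_lid, large_green_lid, small_green_lid below 0.2 rad/s and distance of each of large_blue_jar, small_blue_jar, large_green_jar, small_green_jar from where it was at the start of the episode below 0.04 m and horizontal distance between small_blue_lid and small_blue_jar below 0.012 m and z of small_blue_lid in the frame of small_blue_jar between 0.041 and 0.047 m and horizontal distance between large_green_lid and large_green_jar below 0.012 m and z of large_green_lid in the frame of large_green_jar between 0.057 and 0.063 m and horizontal distance between small_green_lid and small_green_jar below 0.012 m and z of small_green_lid in the frame of small_green_jar between 0.041 and 0.047 m and distance of each of clay_lid, clay_cup from where it was at the start of the episode below 0.03 m); the robot touches nothing.
It fails at once if a glazed lid is dropped (falls free from more than about 2 cm) ((linear speed of large_blue_lid above 0.6 m/s and contact force between the fingers and large_blue_lid below 0.01 N) or (linear speed of small_blue_lid above 0.6 m/s and contact force between the fingers and small_blue_lid below 0.01 N) or (linear speed of large_green_lid above 0.6 m/s and contact force between the fingers and large_green_lid below 0.01 N) or (linear speed of small_green_lid above 0.6 m/s and contact force between the fingers and small_green_lid below 0.01 N)).
It fails at once if a jar is shoved more than 4 cm (distance of any of large_blue_jar, small_blue_jar, large_green_jar, small_green_jar from where it was at the start of the episode above 0.04 m).
It fails at once if the unglazed lid is moved more than 3 cm (distance of clay_lid from where it was at the start of the episode above 0.03 m).
It fails at once if the unglazed cup is moved more than 3 cm (distance of clay_cup from where it was at the start of the episode above 0.03 m).
It also fails if it takes over 99 s, if anything falls off the work surface, if the arm or the gripper's body presses on something with over 40 N, if the wrist force passes 120 N, or if a joint passes its speed limit or range.

## Working session

There is one attempt and no reset: what is moved stays moved. The work goes in short steps, Python scripts to look and compute and a shell command to move; the robot and the scene stay as the last step left them, time stands still between calls to the robot, and variables do not carry over. Pictures are saved under pics/ and viewed, at most 14 in all, crops included, and the job is handed in when it is done.

```bash
ls; mkdir -p pics; python3 - <<'E'
from cell import *
import cv2
s=observe();print(s)
for n in("top","side"):
    f=grab_frame(n);cv2.imwrite(f"pics/{n}0.png",f["color"]);print(n,f["mtx"],f["camera_from_world"],[k for k in f])
E
```

```text
pics
{'t': 0.0, 'joint_positions': array([ 6.39421189e+01,  1.83523130e+01,  8.97076114e+01,  1.85687851e-04,
        7.20438290e+01, -1.14534678e+00]), 'qd': array([-0.03871407, -0.0346482 , -0.01590275, -0.05019524, -0.03342297,
       -0.05595632]), 'joint_torque': array([-2.94526435e-03, -4.15527391e+01, -2.34161496e+01, -4.33083005e-05,
        8.40252964e-03,  3.20858817e-05]), 'position': array([0.24199013, 0.52106531, 0.23046736]), 'ee_rot': array([[-9.06951447e-01,  4.21234419e-01, -7.98231956e-04],
       [ 4.21235174e-01,  9.06949991e-01, -1.62541214e-03],
       [ 3.92769254e-05, -1.81041327e-03, -9.99998360e-01]]), 'ft_force': array([-0.38016967, -0.33706528, -0.15017689]), 'ft_torque': array([-0.0349857 ,  0.0014014 , -0.01338676]), 'grasp_force': 0.0, 'opening': 0.08529384997983536}
top [[621.02178548   0.         313.20494197]
 [  0.         621.02178548 234.79209946]
 [  0.           0.           1.        ]] [[ 0.01818148 -0.99973935  0.01380804  0.0436805 ]
 [ 0.99593339  0.01932762  0.08799505 -0.49799355]
 [-0.08823899  0.012152    0.9960252  -1.26243934]
 [ 0.          0.          0.          1.        ]] ['color', 'mtx', 'camera_from_world']
side [[456.44825825   0.         317.11306599]
 [  0.         456.44825825 240.93827134]
 [  0.           0.           1.        ]] [[ 0.99598473 -0.08949256  0.00234327 -0.47671053]
 [ 0.04281535  0.49916345  0.86544942 -0.09709588]
 [-0.07862096 -0.86187408  0.50099083 -1.09334609]
 [ 0.          0.          0.          1.        ]] ['color', 'mtx', 'camera_from_world']
```

View pics/top0.png

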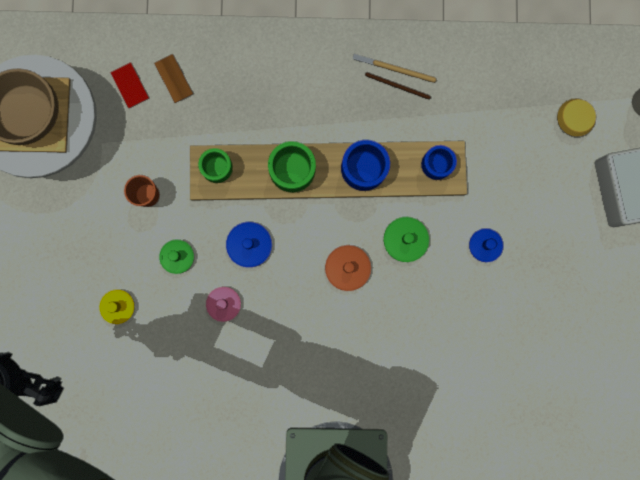

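View pics/side0.png

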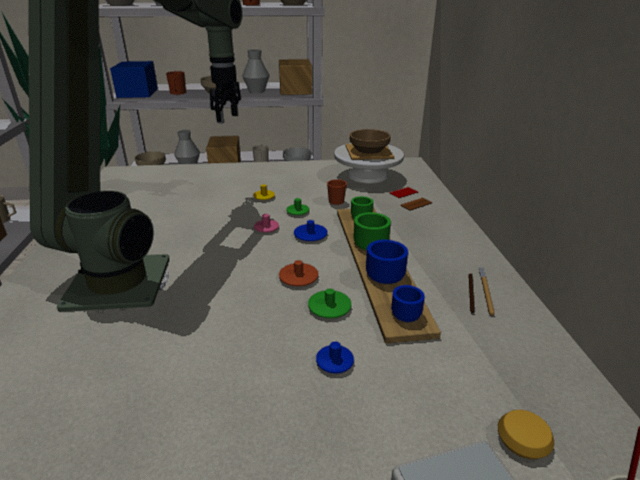

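The top view shows these:
- **Lids:** large blue (249,244), small green (177,256), large green (407,239), small blue (486,245).
- **Jars:** small green (215,166), large green (292,166), large blue (366,165), small blue (440,162).
- **Not wanted, lid-like:** clay lid (348,268), pink (223,303), yellow (117,306), yellow block (577,118).
- **Not wanted, other:** clay cup (141,191).

I chose the lids by colour and will confirm them in a crop.

```bash
cat > h.py <<'E'
import cv2,numpy as np
from cell import *
def ray(f,uv,z,T=None):
    """pixel -> world point on plane z"""
    if T is None: T=np.linalg.inv(f["camera_from_world"])   # camera->world
    K=f["mtx"];d=np.array([(uv[0]-K[0,2])/K[0,0],-(uv[1]-K[1,2])/K[1,1],-1])
    d=T[:3,:3]@d;c=T[:3,3];return c+d*(z-c[2])/d[2]
def wristT(f,s):
    T=np.eye(4);T[:3,:3]=s["ee_rot"];T[:3,3]=s["position"];return T@f["hand_eye"]
def mask(im,col):
    h=cv2.cvtColor(im,cv2.COLOR_BGR2HSV);a,b={"blue":(105,130),"green":(45,75)}[col]
    return cv2.inRange(h,(a,120,40),(b,255,255))
def circ(f,cnt,z,T=None):
    """circle (centre, diameter) fitted to contour points cast on plane z"""
    P=np.array([ray(f,p,z,T)[:2] for p in cv2.convexHull(cnt).reshape(-1,2)],np.float32)*1000
    e=cv2.fitEllipse(P);return np.round(e[0],1),np.round(e[1],1)
E
python3 - <<'E'
from h import *
f=grab_frame("top");im=f["color"]
v=im.max(2)
for col in("blue","green"):
    m=mask(im,col)
    for c in cv2.findContours(m,0,1)[0]:
        A=cv2.contourArea(c)
        if A<300: continue
        (u,w),_=cv2.minEnclosingCircle(c)
        if w>205: print(col,"lid",int(u),int(w),*circ(f,c,.015))
        else:
            s=cv2.drawContours(np.zeros_like(m),[c],-1,255,-1)
            t,_=cv2.threshold(v[(s>0)&(m>0)].reshape(-1,1),0,255,cv2.THRESH_OTSU)
            r=((v>t)&(s>0)).astype(np.uint8)
            cc=cv2.findContours(r,2,1)[0];k=max(cc,key=cv2.contourArea)
            h=.086 if A>1500 else .070
            print(col,"jar",int(u),int(w),A,t,"sil",*circ(f,c,h),"rim",*circ(f,k,h))
cv2.imwrite("pics/c0.png",cv2.resize(im[130:330,90:520],None,fx=1.8,fy=1.8,interpolation=2))
E
```

```text
blue lid 485 245 [ 483.4 -306.9] [69.4 70.4]
blue lid 248 244 [475.6 186.5] [93.6 94.8]
blue jar 439 162 851.5 102.0 sil [ 644.9 -196.9] [64.1 72.7] rim [ 647.7 -199.5] [63.1 64.6]
blue jar 365 164 1840.0 105.0 sil [633.4 -46.7] [ 94.  102.5] rim [636.8 -48.1] [93.4 94.4]
green lid 176 256 [447.6 334.9] [69.  69.9]
green lid 406 239 [ 492.4 -140.2] [92.7 93.7]
green jar 214 165 864.0 97.0 sil [629.6 253.1] [65.1 72.2] rim [632.1 255.3] [64.3 64.5]
green jar 291 166 1847.0 99.0 sil [627.5  99.2] [ 95.2 101.6] rim [630.7 100. ] [93.4 95.1]
```

View pics/c0.png

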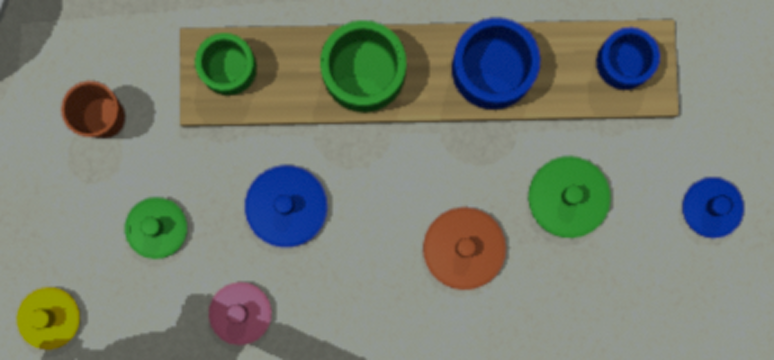

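The crop confirms the choice: lids and jars match in colour, and the fitted diameters agree with the sizes given (about 70 and 94 mm for the lids, 64 and 94 mm for the rims). First I'll turn the tool so that its y runs along world x.

```bash
python3 -m creep '[{"delta_pos":[0,0,0],"rotation":[0,0,0.5],"grip":1},{"delta_pos":[0,0,0],"rotation":[0,0,1],"grip":1},{"delta_pos":[0,0,0],"rotation":[0,0,1],"grip":1},{"delta_pos":[0,0,0],"rotation":[0,0,1],"grip":1},{"delta_pos":[0,0,0],"rotation":[0,0,1],"grip":1},{"delta_pos":[0,0,0],"rotation":[0,0,1],"grip":1},{"delta_pos":[0,0,0],"rotation":[0,0,1],"grip":1},{"delta_pos":[0,0,0],"rotation":[0,0,1],"grip":1},{"delta_pos":[0,0,0],"rotation":[0,0,1],"grip":1},{"delta_pos":[0,0,0],"rotation":[0,0,1],"grip":1}]' 40
python3 -m creep '[{"delta_pos":[0,0,0],"rotation":[0,0,0.085],"grip":1},{"delta_pos":[0,0,0],"rotation":[0,0,0.085],"grip":1},{"delta_pos":[0,0,0],"rotation":[0,0,0.085],"grip":1}]'
python3 -c "
from cell import *
s=observe();print(s['t'],s['position'],s['ee_rot'],s['joint_positions'])"
```

```text
t: 0.98
position: [0.2421, 0.5213, 0.231]
ee_rot: [[-0.088, 0.996, -0.0], [0.996, 0.088, -0.001], [-0.001, -0.0, -1.0]]
ft_force: [0.5, 0.3, 0.2]
opening: 0.0853
grasp_force: 0.0
t: 1.23
position: [0.2422, 0.5214, 0.2312]
ee_rot: [[-0.003, 1.0, -0.0], [1.0, 0.003, -0.0], [-0.0, -0.0, -1.0]]
ft_force: [0.4, -0.1, 0.2]
opening: 0.0855
grasp_force: 0.0
1.2333 [0.24215929 0.52142624 0.23115066] [[-2.63355039e-03  9.99996515e-01 -1.87222817e-04]
 [ 9.99996497e-01  2.63350032e-03 -2.67195153e-04]
 [-2.66701170e-04 -1.87925833e-04 -9.99999947e-01]] [6.39412611e+01 1.83212331e+01 8.96527953e+01 3.06047022e-03
 7.20444368e+01 6.37894271e+01]
```

```bash

python3 -m creep '[{"delta_pos":[-0.2,0.2,0],"rotation":[0,0,0],"grip":1},{"delta_pos":[-0.46,0.5,0],"rotation":[0,0,0],"grip":1},{"delta_pos":[-0.7,0.75,0],"rotation":[0,0,0],"grip":1},{"delta_pos":[-0.93,1,0],"rotation":[0,0,0],"grip":1}]' >/dev/null
python3 -m creep '[{"delta_pos":[-0.23,0.25,0],"rotation":[0,0,0],"grip":1},{"delta_pos":[-0.46,0.5,0],"rotation":[0,0,0],"grip":1},{"delta_pos":[-0.7,0.75,0],"rotation":[0,0,0],"grip":1},{"delta_pos":[-0.9,0.95,0],"rotation":[0,0,0],"grip":1},{"delta_pos":[-0.93,1.05e0,0],"rotation":[0,0,0],"grip":1}]' | tail -3
python3 -m creep '[{"delta_pos":[-0.23,0.25,0],"rotation":[0,0,0],"grip":1},{"delta_pos":[-0.46,0.5,0],"rotation":[0,0,0],"grip":1},{"delta_pos":[-0.7,0.75,0],"rotation":[0,0,0],"grip":1},{"delta_pos":[-0.9,0.95,0],"rotation":[0,0,0],"grip":1},{"delta_pos":[-0.93,1,0],"rotation":[0,0,0],"grip":1},{"delta_pos":[-0.93,1,0],"rotation":[0,0,0],"grip":1},{"delta_pos":[-0.93,1,0],"rotation":[0,0,0],"grip":1}]' 
python3 - <<'E'
from h import *
s=observe();f=grab_frame("wrist");cv2.imwrite("pics/w0.png",f["color"]);print(s['t'],s['position'],f["hand_eye"],f["mtx"])
E
```

```text
t: 2.15
position: [0.4419, 0.3358, 0.2312]
ee_rot: [[-0.0, 1.0, -0.001], [1.0, 0.0, 0.001], [0.001, -0.001, -1.0]]
ft_force: [-0.2, -0.5, 0.0]
opening: 0.0853
grasp_force: 0.0
2.15 [0.4418735  0.33576512 0.23121534] [[ 9.26727467e-04  9.57313344e-01  2.89050691e-01  7.39721013e-02]
 [ 9.99999086e-01 -6.02686252e-04 -1.21005429e-03  9.21645796e-04]
 [-9.84194243e-04  2.89051548e-01 -9.57313028e-01 -1.43361609e-01]
 [ 0.00000000e+00  0.00000000e+00  0.00000000e+00  1.00000000e+00]] [[356.79603236   0.         318.01598704]
 [  0.         356.79603236 239.94419424]
 [  0.           0.           1.        ]]out of range
```

View pics/w0.png

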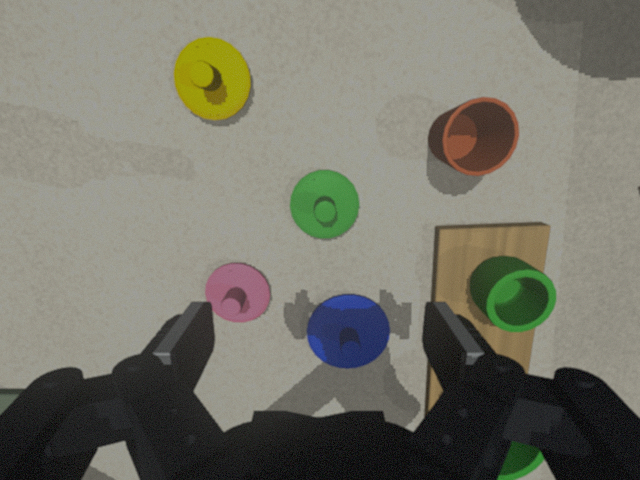

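The wrist picture shows the small green lid (325,204), small green jar (512,295), large blue lid (348,330), pink (238,293), yellow (212,78) and the cup (478,137). The one call with 1.05 was refused, which did no harm. Next I'll cross-check the lid from the wrist.

```bash
cat >> h.py <<'E'
def wlids(zl=.015):
    s=observe();f=grab_frame("wrist");T=wristT(f,s);im=f["color"]
    print(s["t"],np.round(s["position"],4))
    for col in("blue","green"):
        for c in cv2.findContours(mask(im,col),0,1)[0]:
            if cv2.contourArea(c)<400: continue
            x,y,w,h=cv2.boundingRect(c)
            if x<1 or y<1 or x+w>639 or y+h>479: continue
            print(col,(x+w//2,y+h//2),*circ(f,c,zl,T))
    return im
E
python3 -c "
from h import *
wlids()"
```

```text
2.2 [0.4414 0.3362 0.2312]
blue (349, 331) [477.3 191.2] [92.6 94.4]
green (516, 295) [659.7 237.2] [ 77.3 100.9]
green (325, 204) [449.5 338.9] [68.5 69.1]
```

```bash

python3 -m creep '[{"delta_pos":[0.01,0.07,0.2],"rotation":[0,0,0],"grip":1},{"delta_pos":[0.01,0.07,0.5],"rotation":[0,0,0],"grip":1},{"delta_pos":[0.01,0.07,0.8],"rotation":[0,0,0],"grip":0.8},{"delta_pos":[0.01,0.07,1],"rotation":[0,0,0],"grip":0.7},{"delta_pos":[0.01,0.07,1],"rotation":[0,0,0],"grip":0.7},{"delta_pos":[0.01,0.07,1],"rotation":[0,0,0],"grip":0.7}]' >/dev/null
python3 - <<'E'
from h import *
im=wlids();cv2.imwrite("pics/w1.png",im)
E
```

```text
2.75 [0.4481 0.3372 0.1309]
blue (351, 385) [478.4 193.3] [91.3 95.3]
green (319, 231) [449.7 339. ] [69.  69.7]
```

View pics/w1.png

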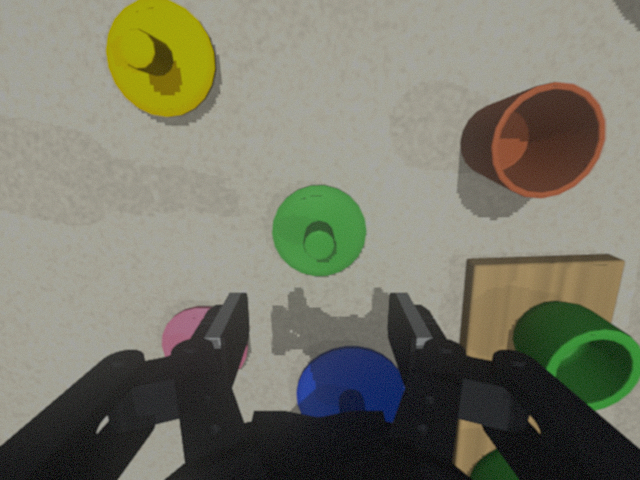

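The lid sits at (319,231), level with the gap between the fingers, and the yellow, pink and cup are clear. I'll descend and grip.

```bash

python3 -m creep '[{"delta_pos":[0.013,0.014,0.2],"rotation":[0,0,0],"grip":0.7},{"delta_pos":[0.013,0.014,0.5],"rotation":[0,0,0],"grip":0.7},{"delta_pos":[0.013,0.014,0.8],"rotation":[0,0,0],"grip":0.7},{"delta_pos":[0.013,0.014,0.95],"rotation":[0,0,0],"grip":0.7},{"delta_pos":[0.013,0.014,1],"rotation":[0,0,0],"grip":0.7},{"delta_pos":[0.013,0.014,1],"rotation":[0,0,0],"grip":0.7}]' 
python3 -m creep '[{"delta_pos":[0,0,0.05],"rotation":[0,0,0],"grip":0.7},{"delta_pos":[0,0,0.1],"rotation":[0,0,0],"grip":0.7},{"delta_pos":[0,0,0.1],"rotation":[0,0,0],"grip":0.5},{"delta_pos":[0,0,0.1],"rotation":[0,0,0],"grip":0.3},{"delta_pos":[0,0,0.1],"rotation":[0,0,0],"grip":0.1},{"delta_pos":[0,0,0.1],"rotation":[0,0,0],"grip":0},{"delta_pos":[0,0,0.1],"rotation":[0,0,0],"grip":0},{"delta_pos":[0,0,0.1],"rotation":[0,0,0],"grip":0},{"delta_pos":[0,0,0.1],"rotation":[0,0,0],"grip":0},{"delta_pos":[0,0,0.1],"rotation":[0,0,0],"grip":0}]' 40
```

```text
t: 3.3
position: [0.4509, 0.3384, 0.0318]
ee_rot: [[-0.0, 1.0, 0.001], [1.0, 0.0, 0.001], [0.001, 0.001, -1.0]]
ft_force: [-0.5, -0.9, 0.0]
opening: 0.0601
grasp_force: 0.0
t: 4.13
position: [0.4506, 0.338, 0.022]
ee_rot: [[0.0, 1.0, 0.0], [1.0, -0.0, 0.001], [0.001, 0.0, -1.0]]
ft_force: [-2.1, -0.4, 6.0]
opening: 0.0206
grasp_force: 39.1
```

Gripped (20.6 mm opening, 39 N). I'll lift, stop short of the jar, and measure its rim from the wrist.

```bash

cat >> h.py <<'E'
def wjar(h,dia):
    """rim outer circles of jars on plane h; rim pixels by Otsu on V"""
    s=observe();f=grab_frame("wrist");T=wristT(f,s);im=f["color"];v=im.max(2)
    print(s["t"],np.round(s["position"],4),"op",round(float(s["opening"]),4),round(float(s["grasp_force"]),1))
    for col in("blue","green"):
        m=mask(im,col)
        for c in cv2.findContours(m,0,1)[0]:
            if cv2.contourArea(c)<800: continue
            S=cv2.drawContours(np.zeros_like(m),[c],-1,255,-1)
            t,_=cv2.threshold(v[(S>0)&(m>0)].reshape(-1,1),0,255,cv2.THRESH_OTSU)
            k=max(cv2.findContours(((v>t)&(S>0)).astype(np.uint8),2,1)[0],key=cv2.contourArea)
            if len(k)<6: continue
            print(col,cv2.boundingRect(c),*circ(f,k,h,T))
    return im
E
python3 -m creep '[{"delta_pos":[0,0,-0.05],"rotation":[0,0,0],"grip":0},{"delta_pos":[0,0,-0.15],"rotation":[0,0,0],"grip":0},{"delta_pos":[0,0,-0.4],"rotation":[0,0,0],"grip":0},{"delta_pos":[0,0,-0.7],"rotation":[0,0,0],"grip":0},{"delta_pos":[0,0,-1],"rotation":[0,0,0],"grip":0}]' >/dev/null
python3 -m creep '[{"delta_pos":[-0.1,0.15,-0.2],"rotation":[0,0,0],"grip":0},{"delta_pos":[-0.4,0.4,-0.4],"rotation":[0,0,0],"grip":0},{"delta_pos":[-0.7,0.75,-0.5],"rotation":[0,0,0],"grip":0},{"delta_pos":[-0.78,0.95,-0.5],"rotation":[0,0,0],"grip":0},{"delta_pos":[-0.8,1,-0.5],"rotation":[0,0,0],"grip":0},{"delta_pos":[-0.8,1,-0.5],"rotation":[0,0,0],"grip":0}]' >/dev/null
python3 - <<'E'
from h import *
im=wjar(.070,.066);cv2.imwrite("pics/w2.png",im)
E
```

```text
5.05 [0.5522 0.2566 0.1717] op 0.0202 39.4
blue (185, 243, 72, 94) [489.1 217.3] [70.  76.4]
green (240, 222, 153, 139) [552.5 212.4] [113.6 115. ]
green (377, 187, 97, 93) [633.1 257.7] [63.8 64.8]
```

View pics/w2.png

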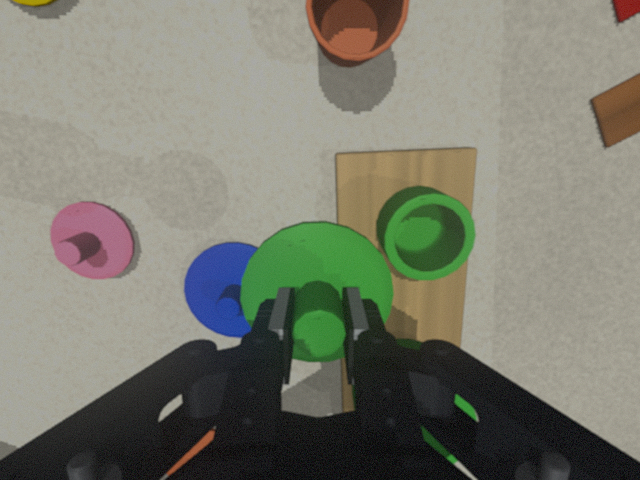

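The lid is held level in the fingers, and the small green jar's rim is at (429,235), giving (633.1, 257.7) mm and 64 mm across. Next: the held lid's offset from the TCP.

```bash

cat >> h.py <<'E'
def held(col,dz=-.007):
    """lid held: centre of the disc's top plane relative to the TCP"""
    s=observe();f=grab_frame("wrist");T=wristT(f,s);z=s["position"][2]+dz
    c=max(cv2.findContours(mask(f["color"],col),0,1)[0],key=cv2.contourArea)
    o,d=circ(f,c,z,T);print("TCP",s["position"]*1000,"lid-TCP",o-s["position"][:2]*1000,d)
E
python3 -c "
from h import *
held('green')"
```

```text
TCP [550.55396497 257.25311479 171.14260603] lid-TCP [0.54603503 1.54688521] [69.8 70.5]
```

```bash

python3 -m creep '[{"delta_pos":[0,0.2,0],"rotation":[0,0,0],"grip":0},{"delta_pos":[-0.01,0.5,0],"rotation":[0,0,0],"grip":0},{"delta_pos":[-0.01,0.75,0],"rotation":[0,0,0],"grip":0},{"delta_pos":[-0.01,0.815,0],"rotation":[0,0,0],"grip":0},{"delta_pos":[-0.01,0.815,0.2],"rotation":[0,0,0],"grip":0},{"delta_pos":[-0.01,0.815,0.45],"rotation":[0,0,0],"grip":0},{"delta_pos":[-0.01,0.815,0.65],"rotation":[0,0,0],"grip":0},{"delta_pos":[-0.01,0.815,0.7],"rotation":[0,0,0],"grip":0},{"delta_pos":[-0.01,0.815,0.7],"rotation":[0,0,0],"grip":0}]' 
python3 - <<'E'
from h import *
held('green')
E
```

```text
t: 5.9
position: [0.6296, 0.2572, 0.0992]
ee_rot: [[-0.001, 1.0, -0.005], [1.0, 0.001, -0.002], [-0.002, -0.005, -1.0]]
ft_force: [-0.8, -0.3, -1.0]
opening: 0.0205
grasp_force: 39.6
TCP [629.59577232 257.16076014  99.23765118] lid-TCP [0.70422768 4.03923986] [68.9 77.8]
```

```bash

python3 -m creep '[{"delta_pos":[0,0.01,0],"rotation":[0,0,0],"grip":0},{"delta_pos":[0,0.01,0.05],"rotation":[0,0,0],"grip":0},{"delta_pos":[0,0.01,0.08],"rotation":[0,0,0],"grip":0},{"delta_pos":[0,0.01,0.11],"rotation":[0,0,0],"grip":0},{"delta_pos":[0,0.01,0.13],"rotation":[0,0,0],"grip":0},{"delta_pos":[0,0.01,0.14],"rotation":[0,0,0],"grip":0},{"delta_pos":[0,0.01,0.145],"rotation":[0,0,0],"grip":0},{"delta_pos":[0,0.01,0.15],"rotation":[0,0,0],"grip":0}]' 
python3 - <<'E'
from h import *
s=observe();im=grab_frame("wrist")["color"];cv2.imwrite("pics/w3.png",im);print(s['position'],s['ft_force'])
E
```

```text
t: 6.62
position: [0.6331, 0.2567, 0.0863]
ee_rot: [[0.0, 1.0, 0.0], [1.0, -0.0, 0.0], [0.0, 0.0, -1.0]]
ft_force: [-0.4, -0.0, -1.3]
opening: 0.0202
grasp_force: 39.6
[0.63310792 0.25671961 0.08626975] [-0.39602712 -0.04596298 -1.32074547]
```

View pics/w3.png

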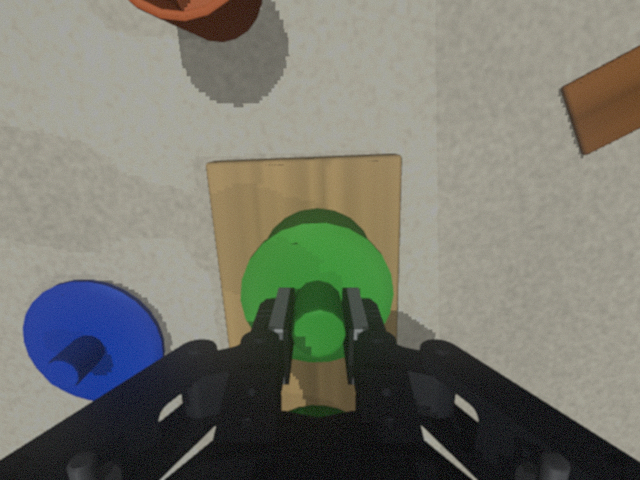

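The lid is centred over its jar, with the jar wall showing evenly at (318,215). I'll lower it to contact in 1 mm steps.

```bash

for i in 1; do python3 -m creep '[{"delta_pos":[0,0,0.01],"rotation":[0,0,0],"grip":0},{"delta_pos":[0,0,0.02],"rotation":[0,0,0],"grip":0},{"delta_pos":[0,0,0.02],"rotation":[0,0,0],"grip":0}]' | grep -E "pos|ft"
python3 -m creep '[{"delta_pos":[0,0,0.005],"rotation":[0,0,0],"grip":0},{"delta_pos":[0,0,0.01],"rotation":[0,0,0],"grip":0},{"delta_pos":[0,0,0.01],"rotation":[0,0,0],"grip":0}]' | grep -E "pos|ft"; done
```

```text
position: [0.6332, 0.2568, 0.0845]
ft_force: [0.4, -0.4, -0.9]
position: [0.6335, 0.2568, 0.0843]
ft_force: [-1.7, -0.7, 5.2]
```

```bash

python3 -m creep '[{"delta_pos":[0,0,0],"rotation":[0,0,0],"grip":0.3},{"delta_pos":[0,0,0],"rotation":[0,0,0],"grip":0.45},{"delta_pos":[0,0,0],"rotation":[0,0,0],"grip":0.6},{"delta_pos":[0,0,0],"rotation":[0,0,0],"grip":0.6},{"delta_pos":[0,0,-0.15],"rotation":[0,0,0],"grip":0.6},{"delta_pos":[0,0,-0.4],"rotation":[0,0,0],"grip":0.6},{"delta_pos":[0,0,-0.7],"rotation":[0,0,0],"grip":0.6},{"delta_pos":[0,0,-0.9],"rotation":[0,0,0],"grip":0.6},{"delta_pos":[0,0,-0.9],"rotation":[0,0,0],"grip":0.6}]'
python3 - <<'E'
from h import *
wlids(.077)
E
```

```text
t: 7.92
position: [0.6356, 0.2577, 0.1788]
ee_rot: [[0.0, 1.0, 0.009], [1.0, -0.0, 0.004], [0.004, 0.009, -1.0]]
ft_force: [1.1, 0.9, 0.4]
opening: 0.0513
grasp_force: 0.0
7.9167 [0.6356 0.2577 0.1788]
blue (148, 289) [510.9 219. ] [74.8 75.4]
green (312, 377) [632.9 133.2] [85.6 95.6]
green (313, 237) [634.3 258.4] [69.8 71.9]
```

Small green is seated, 1 mm off the jar's axis. Next is the large blue lid.

```bash

python3 -m creep '[{"delta_pos":[-0.1,-0.2,0],"rotation":[0,0,0],"grip":0.7},{"delta_pos":[-0.2,-0.6,0],"rotation":[0,0,0],"grip":0.7},{"delta_pos":[-0.35,-1,0],"rotation":[0,0,0],"grip":0.7}]' >/dev/null
python3 -m creep '[{"delta_pos":[-0.1,-0.3,0.1],"rotation":[0,0,0],"grip":0.7},{"delta_pos":[-0.3,-0.5,0.3],"rotation":[0,0,0],"grip":0.7},{"delta_pos":[-0.33,-0.57,0.45],"rotation":[0,0,0],"grip":0.7},{"delta_pos":[-0.33,-0.57,0.45],"rotation":[0,0,0],"grip":0.7},{"delta_pos":[-0.33,-0.57,0.45],"rotation":[0,0,0],"grip":0.7}]' >/dev/null
python3 -c "
from h import *
wlids()"
```

```text
8.6333 [0.4764 0.1889 0.1274]
blue (319, 232) [477.8 190. ] [93.3 94. ]
```

```bash

python3 -m creep '[{"delta_pos":[0.007,0.01,0.2],"rotation":[0,0,0],"grip":0.7},{"delta_pos":[0.007,0.01,0.5],"rotation":[0,0,0],"grip":0.7},{"delta_pos":[0.007,0.01,0.8],"rotation":[0,0,0],"grip":0.7},{"delta_pos":[0.007,0.01,0.95],"rotation":[0,0,0],"grip":0.7},{"delta_pos":[0.007,0.01,1],"rotation":[0,0,0],"grip":0.7},{"delta_pos":[0.007,0.01,1],"rotation":[0,0,0],"grip":0.7}]' 
python3 -m creep '[{"delta_pos":[0,0,0.03],"rotation":[0,0,0],"grip":0.7},{"delta_pos":[0,0,0.05],"rotation":[0,0,0],"grip":0.7},{"delta_pos":[0,0,0.05],"rotation":[0,0,0],"grip":0.5},{"delta_pos":[0,0,0.05],"rotation":[0,0,0],"grip":0.3},{"delta_pos":[0,0,0.05],"rotation":[0,0,0],"grip":0.1},{"delta_pos":[0,0,0.05],"rotation":[0,0,0],"grip":0},{"delta_pos":[0,0,0.05],"rotation":[0,0,0],"grip":0},{"delta_pos":[0,0,0.05],"rotation":[0,0,0],"grip":0},{"delta_pos":[0,0,0.05],"rotation":[0,0,0],"grip":0},{"delta_pos":[0,0,0.05],"rotation":[0,0,0],"grip":0}]' 40
```

```text
t: 9.18
position: [0.4788, 0.1903, 0.0275]
ee_rot: [[0.0, 1.0, -0.001], [1.0, -0.0, -0.0], [-0.0, -0.001, -1.0]]
ft_force: [0.6, 0.8, 0.2]
opening: 0.06
grasp_force: 0.0
t: 10.02
position: [0.478, 0.1899, 0.0241]
ee_rot: [[0.0, 1.0, 0.0], [1.0, -0.0, 0.0], [0.0, 0.0, -1.0]]
ft_force: [-2.6, -0.7, 5.4]
opening: 0.0205
grasp_force: 39.0
```

```bash

python3 -m creep '[{"delta_pos":[0,0,-0.05],"rotation":[0,0,0],"grip":0},{"delta_pos":[0,0,-0.15],"rotation":[0,0,0],"grip":0},{"delta_pos":[0,0,-0.4],"rotation":[0,0,0],"grip":0},{"delta_pos":[0,0,-0.7],"rotation":[0,0,0],"grip":0},{"delta_pos":[0,0,-1],"rotation":[0,0,0],"grip":0}]' >/dev/null
python3 -m creep '[{"delta_pos":[-0.1,0,-0.2],"rotation":[0,0,0],"grip":0},{"delta_pos":[-0.4,0.1,-0.4],"rotation":[0,0,0],"grip":0},{"delta_pos":[-0.7,0.2,-0.5],"rotation":[0,0,0],"grip":0},{"delta_pos":[-1,0.25,-0.5],"rotation":[0,0,0],"grip":0}]' >/dev/null
python3 -m creep '[{"delta_pos":[-0.35,0.05,0],"rotation":[0,0,0],"grip":0},{"delta_pos":[-0.7,0.1,0],"rotation":[0,0,0],"grip":0},{"delta_pos":[-1,0.2,0],"rotation":[0,0,0],"grip":0}]' >/dev/null
python3 -m creep '[{"delta_pos":[-0.25,0.07,0],"rotation":[0,0,0],"grip":0},{"delta_pos":[-0.37,0.07,0],"rotation":[0,0,0],"grip":0},{"delta_pos":[-0.4,0.07,0],"rotation":[0,0,0],"grip":0},{"delta_pos":[-0.4,0.07,0],"rotation":[0,0,0],"grip":0},{"delta_pos":[-0.4,0.07,0],"rotation":[0,0,0],"grip":0}]' >/dev/null
python3 - <<'E'
from h import *
im=wjar(.086,.096);held("blue",-.009);cv2.imwrite("pics/w4.png",im)
E
```

```text
11.4333 [ 0.5294 -0.0492  0.1733] op 0.0204 39.6
blue (218, 166, 331, 215) [571.2 -62. ] [124.5 237.6]
green (410, 0, 173, 91) [632.2 102.3] [94.5 95.7]
TCP [529.49643264 -48.95031798 173.34654494] lid-TCP [27.30356736 10.05031798] [102.4 154.7]
```

View pics/w4.png

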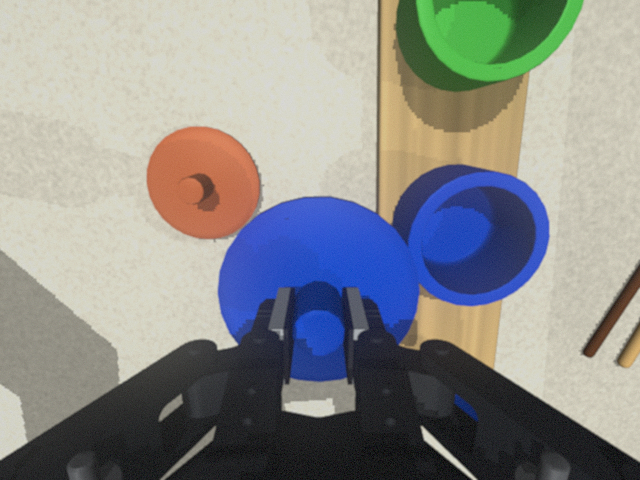

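The held lid (319,288) just overlaps the jar (478,238) in the picture, so I'll back off 3 cm and measure again.

```bash

python3 -m creep '[{"delta_pos":[0,-0.2,0],"rotation":[0,0,0],"grip":0},{"delta_pos":[0,-0.3,0],"rotation":[0,0,0],"grip":0},{"delta_pos":[0,-0.3,0],"rotation":[0,0,0],"grip":0},{"delta_pos":[0,-0.3,0],"rotation":[0,0,0],"grip":0}]' >/dev/null
python3 - <<'E'
from h import *
im=wjar(.086,.096);held("blue",-.009)
E
```

```text
11.8667 [ 0.5    -0.0496  0.1737] op 0.0208 39.8
blue (218, 197, 201, 184) [500.6 -82.7] [132.1 142. ]
blue (438, 165, 155, 140) [638.9 -46.3] [94.3 94.6]
green (450, 0, 185, 91) [632.5 102.6] [94.7 96.4]
TCP [500.60145389 -49.74436114 173.70023238] lid-TCP [1.29854611 0.54436114] [93.3 93.7]
```

```bash

python3 -m creep '[{"delta_pos":[0.01,0.3,0],"rotation":[0,0,0],"grip":0},{"delta_pos":[0.03,0.7,0],"rotation":[0,0,0],"grip":0},{"delta_pos":[0.03,1,0],"rotation":[0,0,0],"grip":0}]' >/dev/null
python3 -m creep '[{"delta_pos":[0,0.25,0],"rotation":[0,0,0],"grip":0},{"delta_pos":[0,0.38,0],"rotation":[0,0,0],"grip":0},{"delta_pos":[0,0.38,0],"rotation":[0,0,0],"grip":0},{"delta_pos":[0,0.38,0.2],"rotation":[0,0,0],"grip":0},{"delta_pos":[0,0.38,0.4],"rotation":[0,0,0],"grip":0},{"delta_pos":[0,0.38,0.6],"rotation":[0,0,0],"grip":0},{"delta_pos":[0,0.38,0.65],"rotation":[0,0,0],"grip":0},{"delta_pos":[0,0.38,0.675],"rotation":[0,0,0],"grip":0},{"delta_pos":[0,0.38,0.675],"rotation":[0,0,0],"grip":0},{"delta_pos":[0,0.38,0.675],"rotation":[0,0,0],"grip":0}]'
```

```text
t: 13.05
position: [0.6387, -0.0473, 0.1071]
ee_rot: [[0.0, 1.0, 0.002], [1.0, -0.0, -0.0], [-0.0, 0.002, -1.0]]
ft_force: [-0.2, -0.7, -2.1]
opening: 0.0202
grasp_force: 40.0
```

```bash

python3 -m creep '[{"delta_pos":[0,0,0.01],"rotation":[0,0,0],"grip":0},{"delta_pos":[0,0,0.02],"rotation":[0,0,0],"grip":0},{"delta_pos":[0,0,0.03],"rotation":[0,0,0],"grip":0},{"delta_pos":[0,0,0.03],"rotation":[0,0,0],"grip":0}]' | grep -E "pos|ft"
python3 -m creep '[{"delta_pos":[0,0,0.005],"rotation":[0,0,0],"grip":0},{"delta_pos":[0,0,0.01],"rotation":[0,0,0],"grip":0},{"delta_pos":[0,0,0.01],"rotation":[0,0,0],"grip":0}]' | grep -E "pos|ft"
python3 -m creep '[{"delta_pos":[0,0,0.005],"rotation":[0,0,0],"grip":0},{"delta_pos":[0,0,0.01],"rotation":[0,0,0],"grip":0},{"delta_pos":[0,0,0.01],"rotation":[0,0,0],"grip":0}]' | grep -E "pos|ft"
```

```text
position: [0.638, -0.0472, 0.103]
ft_force: [-0.9, -0.3, -3.0]
position: [0.6381, -0.0472, 0.1022]
ft_force: [-1.2, 0.8, -0.7]
position: [0.6381, -0.0472, 0.1022]
ft_force: [-2.3, 0.6, 5.7]
```

```bash

python3 -m creep '[{"delta_pos":[0,0,0],"rotation":[0,0,0],"grip":0.3},{"delta_pos":[0,0,0],"rotation":[0,0,0],"grip":0.45},{"delta_pos":[0,0,0],"rotation":[0,0,0],"grip":0.6},{"delta_pos":[0,0,0],"rotation":[0,0,0],"grip":0.6},{"delta_pos":[0,0,-0.15],"rotation":[0,0,0],"grip":0.6},{"delta_pos":[0,0,-0.4],"rotation":[0,0,0],"grip":0.6},{"delta_pos":[0,0,-0.7],"rotation":[0,0,0],"grip":0.7},{"delta_pos":[0,0,-0.7],"rotation":[0,0,0],"grip":0.7}]' | grep -E "pos|op"
python3 - <<'E'
from h import *
wlids(.093)
E
python3 -m creep '[{"delta_pos":[-0.2,-0.3,0],"rotation":[0,0,0],"grip":0.7},{"delta_pos":[-0.5,-0.6,0],"rotation":[0,0,0],"grip":0.7},{"delta_pos":[-0.7,-1,0],"rotation":[0,0,0],"grip":0.7}]' >/dev/null
python3 -m creep '[{"delta_pos":[-0.1,-0.3,0.1],"rotation":[0,0,0],"grip":0.7},{"delta_pos":[-0.2,-0.44,0.3],"rotation":[0,0,0],"grip":0.7},{"delta_pos":[-0.2,-0.44,0.45],"rotation":[0,0,0],"grip":0.7},{"delta_pos":[-0.2,-0.44,0.45],"rotation":[0,0,0],"grip":0.7},{"delta_pos":[-0.2,-0.44,0.45],"rotation":[0,0,0],"grip":0.7}]' >/dev/null
python3 -c "
from h import *
wlids()"
```

```text
position: [0.6413, -0.0475, 0.1769]
opening: 0.0601
14.55 [ 0.6413 -0.0475  0.1769]
blue (325, 385) [ 650.3 -162.7] [59.1 62.9]
blue (312, 239) [639.2 -45.4] [92.7 98.4]
green (161, 312) [532.  -94.3] [65.2 70.9]
15.2667 [ 0.4967 -0.1353  0.1249]
blue (305, 402) [ 486.5 -285.2] [32.8 63.8]
blue (544, 338) [ 681.  -223.1] [ 79.  120.1]
green (314, 238) [ 494.7 -138.3] [93.  93.5]
```

Large blue is seated at (639.2, -45.4) against its jar at (638.9, -46.3). Now the large green lid.

```bash

python3 -m creep '[{"delta_pos":[-0.01,0.005,0.2],"rotation":[0,0,0],"grip":0.7},{"delta_pos":[-0.01,0.005,0.5],"rotation":[0,0,0],"grip":0.7},{"delta_pos":[-0.01,0.005,0.8],"rotation":[0,0,0],"grip":0.7},{"delta_pos":[-0.01,0.005,0.95],"rotation":[0,0,0],"grip":0.7},{"delta_pos":[-0.01,0.005,1],"rotation":[0,0,0],"grip":0.7},{"delta_pos":[-0.01,0.005,1],"rotation":[0,0,0],"grip":0.7}]' 
python3 -m creep '[{"delta_pos":[0,0,0.02],"rotation":[0,0,0],"grip":0.7},{"delta_pos":[0,0,0.02],"rotation":[0,0,0],"grip":0.6},{"delta_pos":[0,0,0.02],"rotation":[0,0,0],"grip":0.5},{"delta_pos":[0,0,0.02],"rotation":[0,0,0],"grip":0.3},{"delta_pos":[0,0,0.02],"rotation":[0,0,0],"grip":0.1},{"delta_pos":[0,0,0.02],"rotation":[0,0,0],"grip":0},{"delta_pos":[0,0,0.02],"rotation":[0,0,0],"grip":0},{"delta_pos":[0,0,0.02],"rotation":[0,0,0],"grip":0},{"delta_pos":[0,0,0.02],"rotation":[0,0,0],"grip":0},{"delta_pos":[0,0,0.02],"rotation":[0,0,0],"grip":0}]' 40
```

```text
t: 15.82
position: [0.4983, -0.1361, 0.0252]
ee_rot: [[-0.001, 1.0, -0.001], [1.0, 0.001, 0.0], [0.0, -0.001, -1.0]]
ft_force: [-0.0, -0.3, 1.0]
opening: 0.06
grasp_force: 0.0
t: 16.65
position: [0.4974, -0.1364, 0.0247]
ee_rot: [[0.0, 1.0, -0.0], [1.0, -0.0, 0.0], [0.0, -0.0, -1.0]]
ft_force: [-2.9, 1.0, 6.4]
opening: 0.0205
grasp_force: 38.9
```

```bash

python3 -m creep '[{"delta_pos":[0,0,-0.05],"rotation":[0,0,0],"grip":0},{"delta_pos":[0,0,-0.15],"rotation":[0,0,0],"grip":0},{"delta_pos":[0,0,-0.4],"rotation":[0,0,0],"grip":0},{"delta_pos":[0,0,-0.7],"rotation":[0,0,0],"grip":0},{"delta_pos":[0,0,-1],"rotation":[0,0,0],"grip":0}]' >/dev/null
python3 -m creep '[{"delta_pos":[0.1,0,-0.2],"rotation":[0,0,0],"grip":0},{"delta_pos":[0.4,0,-0.4],"rotation":[0,0,0],"grip":0},{"delta_pos":[0.7,0,-0.5],"rotation":[0,0,0],"grip":0},{"delta_pos":[1,0,-0.5],"rotation":[0,0,0],"grip":0}]' >/dev/null
python3 -m creep '[{"delta_pos":[0.35,0,0],"rotation":[0,0,0],"grip":0},{"delta_pos":[0.7,0,0],"rotation":[0,0,0],"grip":0},{"delta_pos":[1,0,0],"rotation":[0,0,0],"grip":0}]' >/dev/null
python3 -m creep '[{"delta_pos":[0.25,0,0],"rotation":[0,0,0],"grip":0},{"delta_pos":[0.34,0,0],"rotation":[0,0,0],"grip":0},{"delta_pos":[0.36,0,0],"rotation":[0,0,0],"grip":0},{"delta_pos":[0.36,0,0],"rotation":[0,0,0],"grip":0},{"delta_pos":[0.36,0,0],"rotation":[0,0,0],"grip":0}]' >/dev/null
python3 - <<'E'
from h import *
wjar(.086,.096);held("green",-.0097)
E
```

```text
18.0667 [0.4978 0.0985 0.174 ] op 0.0205 39.5
blue (440, 329, 117, 81) [665.6 -17.9] [14.7 54.7]
green (219, 201, 199, 182) [498.5  61.1] [135.8 141.2]
green (424, 165, 162, 140) [632.3 101.8] [94.3 94.4]
green (466, 0, 139, 56) [627.5 255.5] [68.7 72.7]
TCP [497.89058201  98.36595833 173.9301654 ] lid-TCP [ 1.30941799 -1.26595833] [93.5 93.8]
```

```bash

python3 -m creep '[{"delta_pos":[0.02,0.3,0],"rotation":[0,0,0],"grip":0},{"delta_pos":[0.045,0.7,0],"rotation":[0,0,0],"grip":0},{"delta_pos":[0.045,1,0],"rotation":[0,0,0],"grip":0}]' >/dev/null
python3 -m creep '[{"delta_pos":[0,0.25,0],"rotation":[0,0,0],"grip":0},{"delta_pos":[0,0.333,0],"rotation":[0,0,0],"grip":0},{"delta_pos":[0,0.333,0],"rotation":[0,0,0],"grip":0},{"delta_pos":[0,0.333,0.2],"rotation":[0,0,0],"grip":0},{"delta_pos":[0,0.333,0.4],"rotation":[0,0,0],"grip":0},{"delta_pos":[0,0.333,0.6],"rotation":[0,0,0],"grip":0},{"delta_pos":[0,0.333,0.65],"rotation":[0,0,0],"grip":0},{"delta_pos":[0,0.333,0.67],"rotation":[0,0,0],"grip":0},{"delta_pos":[0,0.333,0.67],"rotation":[0,0,0],"grip":0},{"delta_pos":[0,0.333,0.67],"rotation":[0,0,0],"grip":0}]'
python3 -m creep '[{"delta_pos":[0,0,0.01],"rotation":[0,0,0],"grip":0},{"delta_pos":[0,0,0.02],"rotation":[0,0,0],"grip":0},{"delta_pos":[0,0,0.02],"rotation":[0,0,0],"grip":0}]' | grep -E "pos|ft"
```

```text
t: 19.25
position: [0.6316, 0.104, 0.1083]
ee_rot: [[0.0, 1.0, 0.002], [1.0, -0.0, 0.0], [0.0, 0.002, -1.0]]
ft_force: [0.0, -0.3, -2.2]
opening: 0.0205
grasp_force: 39.8
position: [0.6314, 0.1041, 0.1054]
ft_force: [-0.2, -0.3, -2.1]
```

```bash

python3 -m creep '[{"delta_pos":[0,0,0.01],"rotation":[0,0,0],"grip":0},{"delta_pos":[0,0,0.02],"rotation":[0,0,0],"grip":0},{"delta_pos":[0,0,0.02],"rotation":[0,0,0],"grip":0}]' | grep -E "pos|ft"
python3 -m creep '[{"delta_pos":[0,0,0.005],"rotation":[0,0,0],"grip":0},{"delta_pos":[0,0,0.01],"rotation":[0,0,0],"grip":0},{"delta_pos":[0,0,0.01],"rotation":[0,0,0],"grip":0}]' | grep -E "pos|ft"
```

```text
position: [0.6312, 0.104, 0.1028]
ft_force: [-0.7, 0.8, -1.9]
position: [0.6312, 0.104, 0.1027]
ft_force: [-1.3, 0.2, 3.8]
```

```bash

python3 -m creep '[{"delta_pos":[0,0,0],"rotation":[0,0,0],"grip":0.3},{"delta_pos":[0,0,0],"rotation":[0,0,0],"grip":0.45},{"delta_pos":[0,0,0],"rotation":[0,0,0],"grip":0.6},{"delta_pos":[0,0,0],"rotation":[0,0,0],"grip":0.6},{"delta_pos":[0,0,-0.15],"rotation":[0,0,0],"grip":0.6},{"delta_pos":[0,0,-0.4],"rotation":[0,0,0],"grip":0.6},{"delta_pos":[0,0,-0.7],"rotation":[0,0,0],"grip":0.7},{"delta_pos":[0,0,-0.7],"rotation":[0,0,0],"grip":0.7}]' | grep -E "pos|op"
python3 - <<'E'
from h import *
wlids(.093)
E
python3 -m creep '[{"delta_pos":[-0.2,-0.2,0],"rotation":[0,0,0],"grip":0.7},{"delta_pos":[-0.5,-0.4,0],"rotation":[0,0,0],"grip":0.7},{"delta_pos":[-0.8,-0.6,0],"rotation":[0,0,0],"grip":0.7},{"delta_pos":[-1,-0.75,0],"rotation":[0,0,0],"grip":0.7}]' >/dev/null
python3 -m creep '[{"delta_pos":[-0.35,-0.2,0],"rotation":[0,0,0],"grip":0.7},{"delta_pos":[-0.7,-0.5,0],"rotation":[0,0,0],"grip":0.7},{"delta_pos":[-1,-0.71,0],"rotation":[0,0,0],"grip":0.7}]' >/dev/null
python3 -m creep '[{"delta_pos":[-0.35,0,0],"rotation":[0,0,0],"grip":0.7},{"delta_pos":[-0.7,0,0],"rotation":[0,0,0],"grip":0.7},{"delta_pos":[-1,0,0],"rotation":[0,0,0],"grip":0.7}]' >/dev/null
python3 -m creep '[{"delta_pos":[-0.35,0,0],"rotation":[0,0,0],"grip":0.7},{"delta_pos":[-0.7,0,0.1],"rotation":[0,0,0],"grip":0.7},{"delta_pos":[-1,0,0.3],"rotation":[0,0,0],"grip":0.7},{"delta_pos":[-1,0,0.45],"rotation":[0,0,0],"grip":0.7},{"delta_pos":[-1,0,0.45],"rotation":[0,0,0],"grip":0.7},{"delta_pos":[-1,0,0.45],"rotation":[0,0,0],"grip":0.7}]' >/dev/null
python3 -c "
from h import *
wlids()"
```

```text
position: [0.6345, 0.1045, 0.1779]
opening: 0.0598
20.6667 [0.6345 0.1045 0.1779]
blue (321, 377) [640.   -5.4] [78.4 91.1]
green (312, 243) [632.5 104. ] [92.4 99. ]
22.05 [ 0.484  -0.2954  0.1252]
blue (319, 248) [ 485.6 -305.6] [69.5 70.1]
```

```bash

python3 -m creep '[{"delta_pos":[-0.1,0.01,0.2],"rotation":[0,0,0],"grip":0.7},{"delta_pos":[-0.1,0.01,0.5],"rotation":[0,0,0],"grip":0.7},{"delta_pos":[-0.1,0.01,0.8],"rotation":[0,0,0],"grip":0.7},{"delta_pos":[-0.1,0.01,0.95],"rotation":[0,0,0],"grip":0.7},{"delta_pos":[-0.1,0.01,1],"rotation":[0,0,0],"grip":0.7},{"delta_pos":[-0.1,0.01,1],"rotation":[0,0,0],"grip":0.7}]' 
python3 -m creep '[{"delta_pos":[0,0,0.02],"rotation":[0,0,0],"grip":0.7},{"delta_pos":[0,0,0.03],"rotation":[0,0,0],"grip":0.6},{"delta_pos":[0,0,0.03],"rotation":[0,0,0],"grip":0.5},{"delta_pos":[0,0,0.03],"rotation":[0,0,0],"grip":0.3},{"delta_pos":[0,0,0.03],"rotation":[0,0,0],"grip":0.1},{"delta_pos":[0,0,0.03],"rotation":[0,0,0],"grip":0},{"delta_pos":[0,0,0.03],"rotation":[0,0,0],"grip":0},{"delta_pos":[0,0,0.03],"rotation":[0,0,0],"grip":0},{"delta_pos":[0,0,0.03],"rotation":[0,0,0],"grip":0},{"delta_pos":[0,0,0.03],"rotation":[0,0,0],"grip":0}]' 40
```

```text
t: 22.6
position: [0.4862, -0.3049, 0.0266]
ee_rot: [[-0.001, 1.0, -0.001], [1.0, 0.001, 0.001], [0.001, -0.001, -1.0]]
ft_force: [-0.8, -0.8, 0.0]
opening: 0.06
grasp_force: 0.0
t: 23.43
position: [0.4863, -0.3062, 0.0246]
ee_rot: [[0.0, 1.0, 0.001], [1.0, -0.0, -0.001], [-0.001, 0.001, -1.0]]
ft_force: [-3.1, 0.1, 5.9]
opening: 0.0205
grasp_force: 38.8
```

```bash

python3 -m creep '[{"delta_pos":[0,0,-0.05],"rotation":[0,0,0],"grip":0},{"delta_pos":[0,0,-0.15],"rotation":[0,0,0],"grip":0},{"delta_pos":[0,0,-0.4],"rotation":[0,0,0],"grip":0},{"delta_pos":[0,0,-0.7],"rotation":[0,0,0],"grip":0},{"delta_pos":[0,0,-1],"rotation":[0,0,0],"grip":0}]' >/dev/null
python3 -m creep '[{"delta_pos":[0.1,0,-0.2],"rotation":[0,0,0],"grip":0},{"delta_pos":[0.4,0.2,-0.4],"rotation":[0,0,0],"grip":0},{"delta_pos":[0.7,0.4,-0.5],"rotation":[0,0,0],"grip":0},{"delta_pos":[0.95,0.55,-0.5],"rotation":[0,0,0],"grip":0},{"delta_pos":[1,0.59,-0.5],"rotation":[0,0,0],"grip":0},{"delta_pos":[1,0.59,-0.5],"rotation":[0,0,0],"grip":0},{"delta_pos":[1,0.59,-0.5],"rotation":[0,0,0],"grip":0}]' >/dev/null
python3 - <<'E'
from h import *
wjar(.070,.066);held("blue",-.0096)
E
```

```text
24.4333 [ 0.5446 -0.206   0.1736] op 0.0204 39.3
blue (241, 222, 149, 138) [ 543.8 -249.9] [111.9 113.1]
blue (418, 183, 91, 88) [ 649.7 -198.1] [64.1 64.2]
blue (386, 0, 185, 78) [647.7 -41.2] [102.6 103.3]
TCP [ 544.32945008 -206.5374977   173.46688953] lid-TCP [-0.22945008  0.9374977 ] [69.3 70.8]
```

```bash

python3 -m creep '[{"delta_pos":[0.03,0.3,0],"rotation":[0,0,0],"grip":0},{"delta_pos":[0.073,0.7,0],"rotation":[0,0,0],"grip":0},{"delta_pos":[0.073,0.95,0],"rotation":[0,0,0],"grip":0}]' >/dev/null
python3 -m creep '[{"delta_pos":[0,0.1,0],"rotation":[0,0,0],"grip":0},{"delta_pos":[0,0.103,0],"rotation":[0,0,0],"grip":0},{"delta_pos":[0,0.103,0.2],"rotation":[0,0,0],"grip":0},{"delta_pos":[0,0.103,0.4],"rotation":[0,0,0],"grip":0},{"delta_pos":[0,0.103,0.6],"rotation":[0,0,0],"grip":0},{"delta_pos":[0,0.103,0.75],"rotation":[0,0,0],"grip":0},{"delta_pos":[0,0.103,0.81],"rotation":[0,0,0],"grip":0},{"delta_pos":[0,0.103,0.83],"rotation":[0,0,0],"grip":0},{"delta_pos":[0,0.103,0.83],"rotation":[0,0,0],"grip":0},{"delta_pos":[0,0.103,0.83],"rotation":[0,0,0],"grip":0}]'
python3 -m creep '[{"delta_pos":[0,0,0.01],"rotation":[0,0,0],"grip":0},{"delta_pos":[0,0,0.02],"rotation":[0,0,0],"grip":0},{"delta_pos":[0,0,0.02],"rotation":[0,0,0],"grip":0}]' | grep -E "pos|ft"
```

```text
t: 25.62
position: [0.6507, -0.1993, 0.092]
ee_rot: [[0.001, 1.0, 0.002], [1.0, -0.001, -0.001], [-0.001, 0.002, -1.0]]
ft_force: [0.3, 0.1, -1.0]
opening: 0.0205
grasp_force: 39.5
position: [0.6506, -0.1987, 0.0894]
ft_force: [1.0, 0.2, -1.3]
```

```bash

python3 -m creep '[{"delta_pos":[0,0,0.01],"rotation":[0,0,0],"grip":0},{"delta_pos":[0,0,0.02],"rotation":[0,0,0],"grip":0},{"delta_pos":[0,0,0.02],"rotation":[0,0,0],"grip":0}]' | grep -E "pos|ft"
python3 -m creep '[{"delta_pos":[0,0,0.005],"rotation":[0,0,0],"grip":0},{"delta_pos":[0,0,0.01],"rotation":[0,0,0],"grip":0},{"delta_pos":[0,0,0.01],"rotation":[0,0,0],"grip":0}]' | grep -E "pos|ft"
```

```text
position: [0.6506, -0.1987, 0.0874]
ft_force: [-1.1, -0.2, 2.0]
position: [0.6512, -0.1988, 0.0871]
ft_force: [-1.9, 1.2, 5.0]
```

Contact at the expected height. Now I'll release, rise, draw the arm back clear of the board, and check from both cameras.

```bash

python3 -m creep '[{"delta_pos":[0,0,0],"rotation":[0,0,0],"grip":0.3},{"delta_pos":[0,0,0],"rotation":[0,0,0],"grip":0.45},{"delta_pos":[0,0,0],"rotation":[0,0,0],"grip":0.6},{"delta_pos":[0,0,0],"rotation":[0,0,0],"grip":0.6},{"delta_pos":[0,0,-0.15],"rotation":[0,0,0],"grip":0.6},{"delta_pos":[0,0,-0.4],"rotation":[0,0,0],"grip":0.6},{"delta_pos":[0,0,-0.7],"rotation":[0,0,0],"grip":0.7},{"delta_pos":[0,0,-0.9],"rotation":[0,0,0],"grip":0.7},{"delta_pos":[0,0,-0.9],"rotation":[0,0,0],"grip":0.7}]' | grep -E "pos|op"
python3 -c "
from h import *
wlids(.077)"
python3 -m creep '[{"delta_pos":[-0.2,-0.2,-0.2],"rotation":[0,0,0],"grip":0.7},{"delta_pos":[-0.5,-0.5,-0.4],"rotation":[0,0,0],"grip":0.7},{"delta_pos":[-0.8,-0.8,-0.5],"rotation":[0,0,0],"grip":0.7},{"delta_pos":[-1,-1,-0.5],"rotation":[0,0,0],"grip":0.7}]' >/dev/null
python3 -m creep '[{"delta_pos":[-0.2,-0.3,0],"rotation":[0,0,0],"grip":0.7},{"delta_pos":[-0.5,-0.6,0],"rotation":[0,0,0],"grip":0.7},{"delta_pos":[-0.8,-0.9,0],"rotation":[0,0,0],"grip":0.7},{"delta_pos":[-1,-1,0],"rotation":[0,0,0],"grip":0.7},{"delta_pos":[-1,-1,0],"rotation":[0,0,0],"grip":0.7}]' >/dev/null
python3 - <<'E'
from h import *
f=grab_frame("top");im=f["color"]
for col in("blue","green"):
    for c in cv2.findContours(mask(im,col),0,1)[0]:
        A=cv2.contourArea(c)
        if A>300: print(col,A,*circ(f,c,.093 if A>1500 else .077))
a=cv2.resize(im[120:300,90:520],(800,335))
s=grab_frame("side")["color"][170:360,240:460];s=cv2.resize(s,None,fx=1.35,fy=1.35)
o=np.zeros((595,800,3),np.uint8);o[:335]=a;o[336:336+s.shape[0],:s.shape[1]]=s
cv2.imwrite("pics/end.png",o)
E
```

```text
position: [0.653, -0.1995, 0.1812]
opening: 0.06
27.1167 [ 0.653  -0.1995  0.1812]
blue (313, 234) [ 651.2 -197.7] [69.2 71.1]
blue 1000.5 [ 646.3 -197.7] [69.  78.7]
blue 1909.5 [633.  -47.1] [ 94.5 104.7]
green 1001.5 [630.5 253.3] [70.8 75.8]
green 1881.5 [626.6  98.8] [ 95.6 101.7]
```

View pics/end.png

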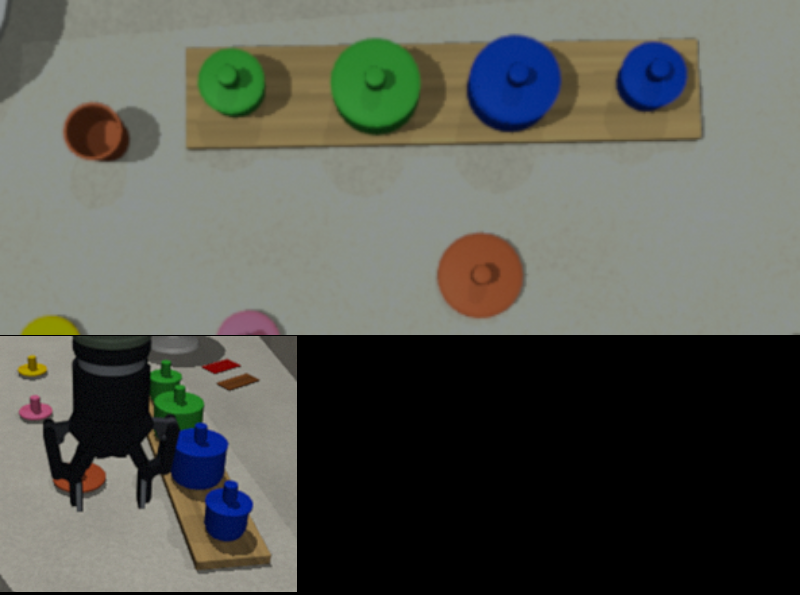

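The final picture shows all four jars closed by level lids of their own colour: (232,80), (375,85), (515,82) and (652,76). The cup and the clay lid are where they were, so I'll hand in.

```bash
python3 -c "
from cell import *
print(finish_job())"
```

```text
the job is handed in; nothing more can be done
None
```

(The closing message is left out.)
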